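Hold the bead organiser open at 60 degrees

TASK

Open the bead organiser so that beads can be picked out of it: pull both snap clips on its front fully off the lid's edge, then raise the lid to 60 degrees from shut (give or take 5) and keep holding it there with the gripper. The lid falls shut by itself, so finish while still holding it. Leave the tumbler, phone and jar where they are.

Things in the scene. Friction and masses are not known exactly. Their poses are not given: they have to be found in the camera images.
- organizer: bead organiser: clear plastic tray of 18 bead compartments, 200 mm deep (its x) by 300 mm wide (its y) by 50 mm high, fixed to the table, grey-rimmed clear lid on top. Origin: centre of the underside; x points from its front (clips and handle, towards the robot) to its back (hinge), y to its left, z up
- lid (a joint): lid hinge at the back rim, along the organiser's y: 0 shut, grows as the front edge rises, 1.047 = 60 degrees, 1.57 upright, stop at 1.9. Lid about 0.3 kg, moves freely and falls shut when let go below 1.4. While a clip is on, it blocks the lid
- lid_hinge (a point): point on the hinge axis, mid-width, 50.5 mm above the table, 100 mm behind the organiser's origin (level with the underside of the lid plate, which is 8 mm thick). Its axes turn with the lid
- lid_handle (a point): middle of the lid's carry handle: a grey round bar 10 mm thick along the organiser's y, 82 mm clear between two 8 mm thick arms, 45 mm in front of the lid's front edge (40 mm finger gap) and at the lid's height: 54.5 mm above the table when shut; 245 mm in front of the hinge. It moves with the lid; the bar may turn between the fingertips as the lid rises
- clip_left (a joint): left snap clip (organiser's +y side, 105 mm from its middle): travel in m towards the organiser's front (its -x): about 0 = on, its 5 mm lip reaching 10 mm over the lid's front edge; 0.02 = fully off, at its stop. The lid is free beyond 0.012. Held by friction: takes about 5 N to slide and stays where it is left
- clip_right (a joint): right snap clip (organiser's -y side, 105 mm from its middle), same as the left
- clip_left_grip (a point): grip point of the left clip: its upright grey tab, 10 mm thick along the organiser's x, 30 mm wide along y; it stands from 65 to 102 mm above the table, this point at 88 mm in its middle; the lid's top is at 59 mm, close behind it. It moves with the clip
- clip_right_grip (a point): grip point of the right clip, same as the left
- tumbler: loose clear drinking glass to the left of the organiser, 72 mm wide, 95 mm high; origin at its underside. Bystander
- phone: loose phone lying to the right of the organiser, 150 x 74 x 9 mm; origin at its underside. Bystander
- jar: loose small bead jar near the organiser's front left corner, nearer the robot than the tumbler, 56 mm wide, 50 mm high; origin at its underside. Bystander

How it is judged:
By the outcome, as a careful person would: the job done as asked, in the order asked, and still so for the second after the job is handed in, while the arm keeps its last pose, push and grip.
It also fails if it takes over 51 s, if anything falls off the work surface, if the arm or the gripper's body presses on something with over 40 N, if the wrist force passes 120 N, or if a joint passes its speed limit or range.

ROBOT

A 6-joint arm with a two-finger parallel gripper is mounted at the origin on the work surface. World frame = base frame: x ahead of the robot, y to its left, z up, the work surface at z = 0. Lengths are in m, angles in rad, forces in N, time in s.
With the tool pointing down it reaches from about 0.25 to 0.725 m from the base axis. Payload 4 kg.
Tool frame: the origin (TCP) lies on the centre line of the jaws, within the pads' length; the fingertips stand 22 mm ahead of it and the grasp point (between the pads) lies 3 mm ahead of it; z points along the fingers, y is the line along which they close (so a half turn about z gives the same grasp; the last joint's range is limited). The gripper opens to 85 mm and grips with 20 to 120 N. Pads are 22 mm wide; open, the fingers measure 114 mm over their backs; the gripper's body (76 mm by 85 mm) begins 54 mm behind the grasp point. The pads swing forward as they close: fully open they stand 13 mm farther back than shut.
Start: joints at [0, 0.241, 0.005, 1.335, 0, 1.571], TCP at [0.5, -0, 0.253] pointing down, gripper open.
Joint ranges: [-2.72, 2.72], [-1.05, 1.87], [-1.09, 1.28], [-1.99, 2.15], [-1.42, 1.44], [-3.14, 3.14]. Speed limits (rad/s): [2.79, 2.79, 3.14, 3.14, 3.14, 3.14].

INTERFACE

Orientations are given as a unit quaternion [x, y, z, w].
In Python, from workcell import bot gives the robot as it stands.
- The arm moves only by the shell command python3 -m inch 'ROWS'. ROWS is JSON, one flat list of numbers, 7 for each row, row after row: the shift along the world's x, y, z in mm, then the turn, a rotation vector about the world's x, y, z in rad, then the opening in per cent of the stroke, from 0 (shut) to 100 (fully open). A call has 1 to 8 rows; each row is the pose to reach, as a shift and turn from the pose commanded when the call began; what a row does not reach only later rows make up. A row lasts 1/12 s, in which the tool goes at most 41.7 mm and 7.16 degrees, less where a joint would pass 70% of its speed; a pose out of reach is approached as far as the arm can. A call with a gripper value outside its range is refused whole. The fingers move at their own pace and stop on an object; the grip force is fixed at half the most. Time passes only in rows, so rows that repeat a pose let the fingers close. It gives the time, the measured TCP pose, the force, the opening and the grip force at its end, in the units of the state.
- bot.get_obs(): the state, without advancing time (a new reading comes with each control period).
- bot.camera(name): name is "scene" or "side" or "wrist"; returns the picture (420x560x3 uint8, blue, green, red); there is no depth.
- bot.camera_info(name): a dict with "intrinsics" (3x3 intrinsics, pixels), "distortion" ([k1, k2, p1, p2, k3] as OpenCV has them; the pictures are not rectified), "camera_from_world" (4x4, takes a point from world to camera coordinates); the wrist camera has in their place "hand_eye" (4x4, takes a point from camera to tool coordinates, whose origin is the TCP and whose axes are the flange's). Camera axes: x right, y down, z forward; pixel columns grow to the right and rows downward; lengths in m; the calibration is good to about 2 mm. A picture is of the moment at which its call begins: read the wrist's pose just before it. camera_info takes no time and is no camera call.
- bot.job_done(): hands the job in; it is judged then, once.
Trained networks look in the newest picture that a camera, given by its name, has taken for a name from the list of things; names that differ only in an ending like _2 or _b are one class to them, and where a whole thing is asked for, a point or a joint stands for the part that bears it (a point fixed in the world has none). Each returns a list of dicts, best first, with "confidence" (0 to 1); they miss things now and then, are a little off and sometimes report something else, mostly with a low value. They report only what shows in the picture. A call takes as long as a camera call.
- bot.silhouettes(camera, target): "mask" (420x560 bool, what is visible of it) and "uv" ([column, row] in pixels, amid what is visible of it).
- bot.spot_point(camera, target): "uv" ([column, row] in pixels: a listed point, or the origin of a listed thing).
The state is a dict: "clock": time; "joint_pos": joint angles; "joint_vel": joint speeds; "tau": joint torques, N m; "eef_pos": TCP position; "tool_rot": TCP orientation; "ft_force": force on the tool from outside, world axes, zero at the start; "ft_torque": the same for the moment, N m; "grip_width": finger opening in m; "grasp_force": force on a finger pad.
Only numpy, scipy, OpenCV 4.12 (cv2) and the standard library are available. Lean on these libraries where they do the work, as an engineer would, in place of code of your own. Each camera call takes 0.05 s, during which the arm holds its last target. There are 200 camera calls.

## Working session

There is one attempt and no reset: what is moved stays moved. The work goes in short steps, Python scripts to look and compute and a shell command to move; the robot and the scene stay as the last step left them, time stands still between calls to the robot, and variables do not carry over. Pictures are saved under pics/ and viewed, at most 10 in all, crops included, and the job is handed in when it is done.

```bash
mkdir -p pics
cat > h.py <<'E'
import numpy as np, cv2
from workcell import bot
from scipy.spatial.transform import Rotation as R
def ray(cam,uv,obs=None):
    i=bot.camera_info(cam);K=np.array(i["intrinsics"]);d=np.array(i["distortion"])
    p=cv2.undistortPoints(np.array([[uv]],float),K,d)[0,0]
    v=np.array([p[0],p[1],1.])
    if cam=="wrist":
        T=np.eye(4);T[:3,:3]=R.from_quat(obs["tool_rot"]).as_matrix();T[:3,3]=obs["eef_pos"]
        M=T@np.array(i["hand_eye"])
    else: M=np.linalg.inv(np.array(i["camera_from_world"]))
    return M[:3,3],M[:3,:3]@v
def atz(cam,uv,z,obs=None):
    o,v=ray(cam,uv,obs);return o+v*(z-o[2])/v[2]
E
python3 - <<'E'
from h import *
o=bot.get_obs();print(o["clock"],o["eef_pos"],o["tool_rot"],o["grip_width"])
Z=dict(organizer=0,lid_handle=.0545,clip_left_grip=.088,clip_right_grip=.088,lid_hinge=.0505,tumbler=0,jar=0,phone=0)
for c in ["scene","side","wrist"]:
    im=bot.camera(c);cv2.imwrite(f"pics/{c}0.png",im)
    for n,z in Z.items():
        if c=="wrist" and n in("tumbler","jar","phone"):continue
        for r in bot.spot_point(c,n)[:2]:
            print(c,n,round(r["confidence"],2),np.round(r["uv"]),np.round(atz(c,r["uv"],z,o),4))
E
```

```text
0.0 [ 4.99402141e-01 -1.04896542e-05  2.52399622e-01] [ 0.70710716  0.7071056  -0.00075736 -0.00075011] 0.08528412582557983
scene organizer 0.83 [243. 201.] [ 0.6504 -0.081   0.    ]
scene lid_handle 0.58 [297. 162.] [ 0.4984 -0.0773  0.0545]
scene clip_left_grip 0.52 [310. 184.] [0.5467 0.0367 0.088 ]
scene clip_right_grip 0.8 [262. 137.] [ 0.5366 -0.1739  0.088 ]
scene lid_hinge 0.83 [204. 201.] [ 0.7457 -0.0806  0.0505]
scene tumbler 0.87 [290. 264.] [0.6651 0.1331 0.    ]
scene tumbler 0.5 [241. 201.] [ 0.6529 -0.0856  0.    ]
scene jar 0.74 [347. 237.] [0.5188 0.1401 0.    ]
scene phone 0.75 [197. 156.] [ 0.6656 -0.3076  0.    ]
side organizer 0.68 [278. 212.] [ 0.6468 -0.0688  0.    ]
side lid_handle 0.74 [350. 203.] [ 0.4998 -0.0793  0.0545]
side lid_handle 0.28 [299. 147.] [ 0.6429 -0.2356  0.0545]
side clip_left_grip 0.57 [322. 225.] [0.5392 0.0257 0.088 ]
side clip_right_grip 0.66 [343. 156.] [ 0.5337 -0.1841  0.088 ]
side lid_hinge 0.82 [237. 183.] [ 0.7424 -0.0834  0.0505]
side tumbler 0.74 [239. 284.] [0.6674 0.1285 0.    ]
side jar 0.97 [318. 308.] [0.5181 0.1411 0.    ]
side phone 0.93 [298. 147.] [ 0.6591 -0.3101  0.    ]
side phone 0.41 [322. 225.] [ 0.5501 -0.0552  0.    ]
wrist organizer 0.97 [394. 242.] [ 0.6489 -0.0801  0.    ]
wrist lid_handle 0.95 [284. 260.] [ 0.5054 -0.0795  0.0545]
wrist lid_handle 0.49 [319. 173.] [0.541  0.0197 0.0545]
wrist clip_left_grip 0.82 [320. 172.] [0.5376 0.0268 0.088 ]
wrist clip_left_grip 0.34 [429.  62.] [0.6252 0.1204 0.088 ]
wrist clip_right_grip 0.55 [314. 349.] [ 0.5395 -0.1735  0.088 ]
wrist lid_hinge 0.88 [495. 259.] [ 0.7481 -0.0796  0.0505]
```

View pics/wrist0.png

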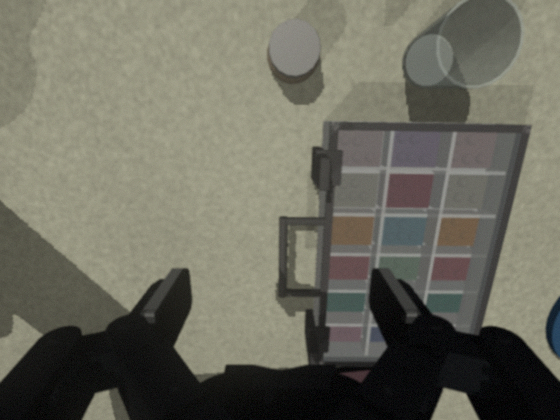

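View pics/side0.png

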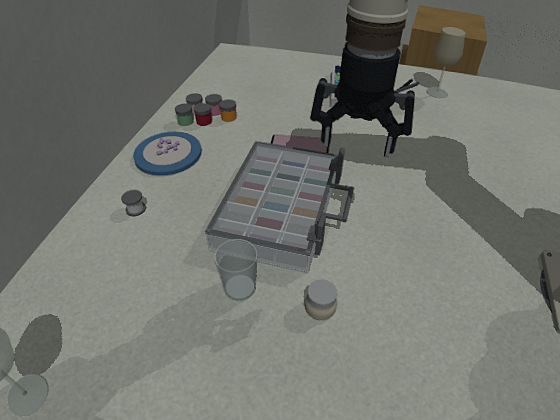

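```bash
python3 -m inch '[15,10,-30,0,0,0,60, 30,20,-60,0,0,0,60, 40,27,-80,0,0,0,60, 40,27,-80,0,0,0,60, 40,27,-80,0,0,0,60]'
cat > look.py <<'E'
import sys
from h import *
o=bot.get_obs();print(o["clock"],np.round(o["eef_pos"],4),np.round(o["ft_force"],1),o["grip_width"])
im=bot.camera("wrist");cv2.imwrite(f"pics/{sys.argv[1]}.png",im)
for a in sys.argv[2:]:
    n,z=a.split(":")
    for r in bot.spot_point("wrist",n)[:2]: print(n,round(r["confidence"],2),np.round(r["uv"]),np.round(atz("wrist",r["uv"],float(z),o),4))
E
python3 look.py w1 clip_left_grip:.088 clip_right_grip:.088 lid_handle:.0545 lid_hinge:.0505
python3 -c "
from h import *
# first picture corners
o={'eef_pos':[.4994,0,.2524],'tool_rot':[0.70710716,0.7071056,-0.00075736,-0.00075011]}
for u in [(333,125),(322,360),(281,219),(281,294),(527,128)]: print(u,np.round(atz('wrist',u,.0565,o),4))"
```

```text
clock: 1.62
eef_pos: [0.5391, 0.0272, 0.172]
tool_rot: [0.707, 0.707, -0.001, -0.001]
ft_force: [-0.1, -0.1, 0.3]
grip_width: 0.0514
grasp_force: 0.0
1.6167 [0.5391 0.0272 0.172 ] [-0.1 -0.1  0.3] 0.051408306852932545
clip_left_grip 0.73 [282. 228.] [0.542  0.0285 0.088 ]
clip_right_grip 0.23 [281. 228.] [0.5413 0.0291 0.088 ]
lid_handle 0.66 [251.  76.] [0.5195 0.1309 0.0545]
lid_handle 0.59 [242. 325.] [ 0.5058 -0.0777  0.0545]
lid_hinge 0.84 [507. 325.] [ 0.7516 -0.0809  0.0505]
lid_hinge 0.27 [424.  80.] [0.6441 0.1289 0.0505]
(333, 125) [0.5527 0.0682 0.0565]
(322, 360) [ 0.5538 -0.2183  0.0565]
(281, 219) [ 0.5016 -0.0296  0.0565]
(281, 294) [ 0.5017 -0.1224  0.0565]
(527, 128) [0.7457 0.066  0.0565]
```

View pics/w1.png

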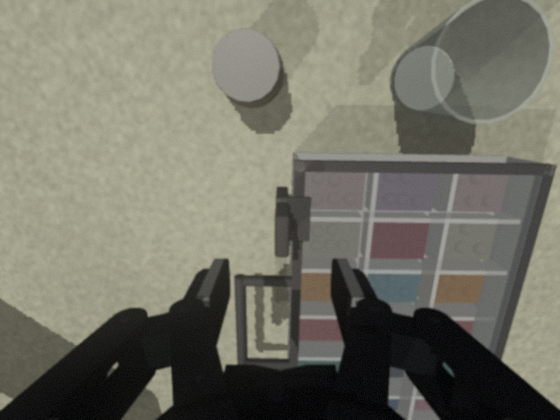

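```bash
python3 -m inch '[2,0,-35,0,0,0,60, 2,0,-65,0,0,0,60, 2,0,-81,0,0,0,60, 2,0,-81,0,0,0,0, 2,0,-81,0,0,0,0, 2,0,-81,0,0,0,0, 2,0,-81,0,0,0,0, 2,0,-81,0,0,0,0]'
python3 -m inch '[0,0,0,0,0,0,0, 0,0,0,0,0,0,0]'
```

```text
clock: 2.53
eef_pos: [0.5418, 0.0269, 0.0943]
tool_rot: [0.707, 0.707, 0.0, 0.0]
ft_force: [-5.6, -0.2, 6.2]
grip_width: 0.0089
grasp_force: 60.4
clock: 2.7
eef_pos: [0.5418, 0.0268, 0.0943]
tool_rot: [0.707, 0.707, 0.0, 0.0]
ft_force: [-5.2, -1.2, 6.2]
grip_width: 0.0089
grasp_force: 60.4
```

```bash
python3 -m inch '[-4,0,0,0,0,0,0, -8,0,0,0,0,0,0, -12,0,0,0,0,0,0, -16,0,0,0,0,0,0, -20,0,0,0,0,0,0, -22,0,0,0,0,0,0, -23,0,0,0,0,0,0, -23,0,0,0,0,0,0]'
```

```text
clock: 3.37
eef_pos: [0.5216, 0.0271, 0.0943]
tool_rot: [0.707, 0.707, 0.002, 0.002]
ft_force: [3.9, 0.1, 6.3]
grip_width: 0.0091
grasp_force: 60.5
```

```bash
python3 -m inch '[0,0,0,0,0,0,60, 0,0,0,0,0,0,60, 0,0,0,0,0,0,60, 0,0,30,0,0,0,60, 0,0,60,0,0,0,60, 5,-30,80,0,0,0,60, 10,-65,80,0,0,0,60, 20,-100,80,0,0,0,60]'
python3 -m inch '[0,-38,0,0,0,0,60, 0,-76,0,0,0,0,60, 0,-109,0,0,0,0,60, 0,-109,0,0,0,0,60, 0,-109,0,0,0,0,60]'
python3 look.py w2 clip_right_grip:.088 clip_left_grip:.088 lid_handle:.0545 lid_hinge:.0505
```

```text
clock: 4.03
eef_pos: [0.5386, -0.0732, 0.1736]
tool_rot: [0.706, 0.708, 0.0, 0.0]
ft_force: [1.0, 0.2, -1.0]
grip_width: 0.0517
grasp_force: 0.0
clock: 4.45
eef_pos: [0.5376, -0.1834, 0.1711]
tool_rot: [0.708, 0.706, -0.001, -0.002]
ft_force: [0.0, 0.7, -0.3]
grip_width: 0.0512
grasp_force: 0.0
4.45 [ 0.5376 -0.1834  0.1711] [ 0.   0.7 -0.3] 0.05124963582454206
clip_right_grip 0.72 [281. 228.] [ 0.5394 -0.1809  0.088 ]
clip_right_grip 0.55 [407.  82.] [ 0.6168 -0.0869  0.088 ]
lid_handle 0.73 [232.  74.] [ 0.5051 -0.0781  0.0545]
```

View pics/w2.png

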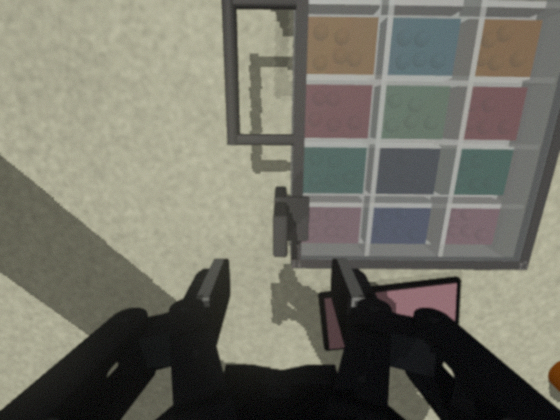

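```bash
python3 -m inch '[3,1,-35,0,0,0,60, 3,1,-65,0,0,0,60, 3,1,-80,0,0,0,60, 3,1,-80,0,0,0,0, 3,1,-80,0,0,0,0, 3,1,-80,0,0,0,0, 3,1,-80,0,0,0,0, 3,1,-80,0,0,0,0]'
python3 -m inch '[0,0,0,0,0,0,0, -4,0,0,0,0,0,0, -8,0,0,0,0,0,0, -12,0,0,0,0,0,0, -16,0,0,0,0,0,0, -20,0,0,0,0,0,0, -23,0,0,0,0,0,0, -23,0,0,0,0,0,0]'
```

```text
clock: 5.37
eef_pos: [0.5393, -0.1804, 0.0934]
tool_rot: [0.707, 0.707, -0.002, -0.002]
ft_force: [-7.9, 1.5, 2.7]
grip_width: 0.0091
grasp_force: 60.5
clock: 6.03
eef_pos: [0.5208, -0.1803, 0.0935]
tool_rot: [0.707, 0.707, 0.002, 0.001]
ft_force: [3.4, 3.1, -5.4]
grip_width: 0.0094
grasp_force: 59.3
```

```bash
python3 -m inch '[-3,0,0,0,0,0,0, -5,0,0,0,0,0,0, -5,0,0,0,0,0,0]'
```

```text
clock: 6.28
eef_pos: [0.5187, -0.1803, 0.0935]
tool_rot: [0.707, 0.708, 0.004, 0.003]
ft_force: [11.3, 4.3, -11.8]
grip_width: 0.0093
grasp_force: 59.1
```

```bash
python3 -m inch '[0,0,0,0,0,0,60, 0,0,0,0,0,0,60, 0,0,0,0,0,0,60, 0,0,30,0,0,0,60, 0,0,60,0,0,0,60, -3,34,80,0,0,0,45, -6,68,80,0,0,0,45, -9,102,80,0,0,0,45]'
python3 -m inch '[0,0,0,0,0,0,45, 0,0,0,0,0,0,45, 0,0,0,0,0,0,45]'
python3 look.py w3 clip_right_grip:.088 clip_left_grip:.088 lid_handle:.0545 lid_hinge:.0505
```

```text
clock: 6.95
eef_pos: [0.5062, -0.079, 0.1751]
tool_rot: [0.708, 0.706, 0.002, 0.002]
ft_force: [-0.2, 0.6, -0.5]
grip_width: 0.0387
grasp_force: 0.0
clock: 7.2
eef_pos: [0.5052, -0.0792, 0.1729]
tool_rot: [0.707, 0.707, 0.0, 0.001]
ft_force: [-0.2, -1.3, -0.4]
grip_width: 0.0389
grasp_force: 0.0
7.2 [ 0.5052 -0.0792  0.1729] [-0.2 -1.3 -0.4] 0.03887855919176938
clip_right_grip 0.56 [298. 343.] [ 0.5217 -0.1766  0.088 ]
clip_left_grip 0.83 [306.  63.] [0.5226 0.0281 0.088 ]
lid_handle 0.83 [277. 216.] [ 0.5043 -0.0803  0.0545]
lid_hinge 0.25 [425. 196.] [ 0.6241 -0.0641  0.0505]
```

View pics/w3.png

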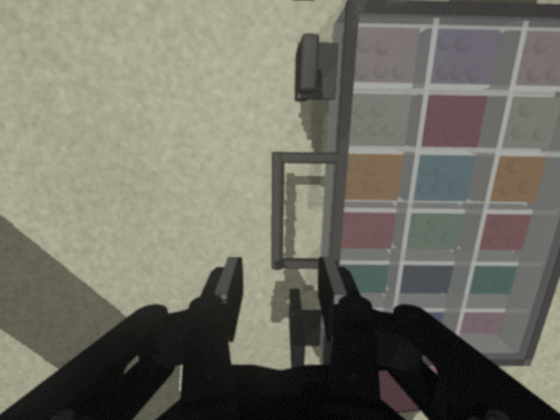

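Both clips are clear of the lid edge (left tab ~(310,65), right ~(298,335)), and the handle bar at (277,212) is centred between the fingers. Descending to grip the bar.

```bash
python3 -m inch '[-1,0,-40,0,0,0,45, -1,0,-78,0,0,0,45, -1,0,-105,0,0,0,45, -1,0,-115,0,0,0,45, -1,0,-115,0,0,0,45, -1,0,-115,0,0,0,0, -1,0,-115,0,0,0,0, -1,0,-115,0,0,0,0]'
python3 -m inch '[0,0,0,0,0,0,0, 0,0,0,0,0,0,0, 0,0,0,0,0,0,0]'
python3 - <<'E'
import numpy as np
f=lambda t:np.array([-.245*np.cos(t)+.004*np.sin(t),.245*np.sin(t)+.004*np.cos(t)])
for d in range(0,61,4): print(d,np.round(1000*(f(np.radians(d))-f(0))))
E
```

```text
clock: 8.12
eef_pos: [0.5029, -0.0795, 0.059]
tool_rot: [0.707, 0.707, -0.001, -0.0]
ft_force: [-6.8, -0.4, 2.7]
grip_width: 0.0078
grasp_force: 58.5
clock: 8.37
eef_pos: [0.5029, -0.0795, 0.059]
tool_rot: [0.707, 0.707, -0.001, -0.0]
ft_force: [-6.1, -0.6, 3.8]
grip_width: 0.0077
grasp_force: 58.5
0 [0. 0.]
4 [ 1. 17.]
8 [ 3. 34.]
12 [ 6. 51.]
16 [11. 67.]
20 [16. 84.]
24 [23. 99.]
28 [ 31. 115.]
32 [ 39. 129.]
36 [ 49. 143.]
40 [ 60. 157.]
44 [ 72. 169.]
48 [ 84. 181.]
52 [ 97. 192.]
56 [111. 201.]
60 [126. 210.]
```

```bash
python3 -m inch '[0,0,8,0,0,0,0, 1,0,17,0,0,0,0, 2,0,25,0,0,0,0, 3,0,34,0,0,0,0, 5,0,42,0,0,0,0, 6,0,51,0,0,0,0, 6,0,51,0,0,0,0]'
```

```text
clock: 8.95
eef_pos: [0.5091, -0.0795, 0.1107]
tool_rot: [0.707, 0.707, -0.001, 0.0]
ft_force: [-6.6, -2.9, 0.1]
grip_width: 0.0079
grasp_force: 58.7
```

```bash
python3 -m inch '[5,0,16,0,0,0,0, 10,0,33,0,0,0,0, 17,0,48,0,0,0,0, 25,0,64,0,0,0,0, 33,0,78,0,0,0,0, 43,-1,92,0,0,0,0, 43,-1,92,0,0,0,0]'
```

```text
clock: 9.53
eef_pos: [0.5524, -0.0801, 0.2056]
tool_rot: [0.707, 0.707, 0.0, 0.0]
ft_force: [-14.8, -0.7, 9.2]
grip_width: 0.0078
grasp_force: 59.0
```

```bash
python3 -m inch '[9,0,16,0,0,0,0, 20,0,28,0,0,0,0, 32,0,40,0,0,0,0, 45,-1,51,0,0,0,0, 59,-1,61,0,0,0,0, 74,-1,69,0,0,0,0, 74,-1,69,0,0,0,0, 74,-1,69,0,0,0,0]'
python3 -c "
from h import *
for c in ('side','scene'):cv2.imwrite(f'pics/{c}1.png',bot.camera(c)[80:330,120:460].repeat(2,0).repeat(2,1))
o=bot.get_obs();print(o['joint_pos'],o['ft_force'])"
```

```text
clock: 10.2
eef_pos: [0.6283, -0.081, 0.2737]
tool_rot: [0.707, 0.707, 0.002, 0.002]
ft_force: [-4.4, -1.1, 4.9]
grip_width: 0.0076
grasp_force: 60.7
[-1.28413923e-01  5.07437874e-01  4.47269614e-01  1.50547919e+00
  1.21554337e-04  1.44243997e+00] [-3.97221464 -0.61993645  5.13144333]
```

View pics/side1.png

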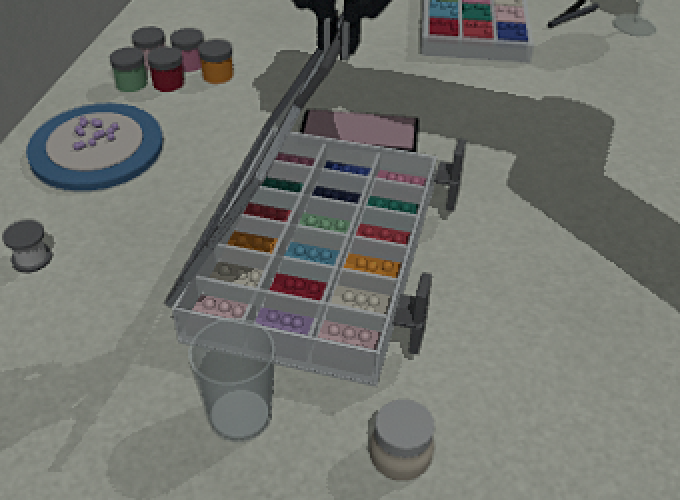

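The picture shows the lid raised on its hinge (left edge near (175,300) up to the gripper at (340,40)). Both clips are off, and the tumbler, jar and phone have not moved. The measured position gives a lid angle of about 60°.

```bash
python3 -m inch '[0,0,0,0,0,0,0, 0,0,0,0,0,0,0, 0,0,0,0,0,0,0, 0,0,0,0,0,0,0, 0,0,0,0,0,0,0, 0,0,0,0,0,0,0]'
python3 -c "
from h import *
print(bot.job_done())"
```

```text
clock: 10.8
eef_pos: [0.6273, -0.081, 0.2732]
tool_rot: [0.707, 0.707, 0.001, 0.002]
ft_force: [-4.0, -0.6, 5.8]
grip_width: 0.0077
grasp_force: 60.6
the job is handed in; nothing more can be done
None
```

I pulled both clips fully off and raised the lid to about 60° (worked out from the gripper's position), still held by the handle when I handed the job in at 10.8 s; the tumbler, phone and jar were not touched.

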